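# Refit the gas ring's control knob and hold it pressed in

## Robot

A 6-joint arm with a two-finger parallel gripper is mounted at the origin on a cart in front of the work surface, level with it; the furniture and walls round the work are solid. World frame = base frame: x ahead of the robot, y to its left, z up, the work surface at z = 0. Lengths are in mm, angles in rad, forces in N, time in s.
With the tool pointing down it reaches from about 275 to 750 mm from the base axis. Payload 10.2 kg.
Tool frame: the origin (TCP) lies at the very end of the fingers, on their centre line; the grasp point (between the pads) lies 19 mm behind it; z points along the fingers, y is the line along which they close (so a half turn about z gives the same grasp; the last joint's range is limited). The gripper opens to 85 mm and grips with 20 to 120 N. Pads are 22 mm wide; open, the fingers measure 114 mm over their backs; the gripper's body (76 mm by 85 mm) begins 54 mm behind the grasp point. The pads swing forward as they close: fully open they stand 13 mm farther back than shut.
Start: joints at [0.991, 0.313, 1.498, -0, 1.331, -0.223], TCP at [183.384, 491.937, 231.294] pointing down, gripper open.
Joint ranges: [-2.94, 2.94], [-0.97, 2.17], [0.19, 2.56], [-1.23, 4.37], [0.02, 3.11], [-2.88, 2.88]. Speed limits (rad/s): [2.39, 2.39, 3.01, 3.14, 3.14, 3.14].

## Interface

Orientations are given as a unit quaternion [w, x, y, z].
In Python, from rig import telemetry, optics, ctrl gives the robot as it stands.
- The arm moves only by the tool servo_tool, never from a script. Its argument "deltas" is a list of rows, each a list of 3 entries, a list of its own where there are three numbers: the shift along the tool's x, y, z in units of 20 cm (1.0 is 20 cm), then the turn, a rotation vector about the tool's x, y, z in units of 90 degrees (1.0 is 90 degrees), then the opening, from 0 (shut) to 1 (fully open). A call has 1 to 8 rows; each row shifts and turns the commanded pose from where the row before left it, along the tool's axes as they then stand; what a row does not reach is not made up. A row lasts 1/10 s, in which the tool goes at most 50 mm and 8.59 degrees, less where a joint would pass 70% of its speed; a pose out of reach is approached as far as the arm can. A call with a number of a shift or a turn outside -1 to 1 is refused whole. A call with a gripper value outside its range is refused whole. The fingers move at their own pace and stop on an object; "squeeze" is the grip in N (left out, the last holds). Time passes only in rows, so rows that do not move let the fingers close. It gives the time, the measured TCP pose, the force, the opening and the grip force at its end, in the units of the state.
- telemetry.sense(): the state, without advancing time (a new reading comes with each control period).
- optics.capture(name): name is "scene" or "top" or "wrist"; returns the picture (384x512x3 uint8, blue, green, red); there is no depth.
- optics.camera_model(name): a dict with "vfov" (degrees; the focal length in pixels is half the picture's height over the tangent of half this angle, whatever the lens; pixels are square), "cx", "cy" (the principal point, pixels), "R" (3x3) and "t" (3): a world point X has camera coordinates R X + t; the wrist camera has in their place "mount" (4x4, takes a point from camera to tool coordinates, whose origin is the TCP and whose axes are the flange's). Camera axes: x right, y down, z forward; pixel columns grow to the right and rows downward; lengths in mm; the calibration is good to about 2 mm. A picture is of the moment at which its call begins: read the wrist's pose just before it. camera_model takes no time and is no camera call.
- ctrl.finish_job(): hands the job in; it is judged then, once.
The state is a dict: "time_s": time; "joints": joint angles; "dq": joint speeds; "tau": joint torques, N m; "eef_pos": TCP position; "ee_rot": TCP orientation; "force": force on the tool from outside, world axes, zero at the start; "wrist_torque": the same for the moment, N m; "grip_width": opening from 0.0 (shut) to 1.0 (fully open); "grip_force": force on a finger pad.
Only numpy, scipy, OpenCV 4.12 (cv2) and the standard library are available. Lean on these libraries where they do the work, as an engineer would, in place of code of your own. Each camera call takes 0.05 s, during which the arm holds its last target. There are 200 camera calls.

## Task

The control knob has come off the table-top gas ring. Pick it up, turn it so that the keyed hole in its underside matches the D-shaped spindle that stands up from the front of the gas ring, push it fully home on the spindle, then press knob and spindle down against the spring as one does to light the gas, and finish while still holding it pressed right in: do not let go. Leave the small cup and the spice jar where they stand.

Things in the scene. Friction and masses are not known exactly. Their poses are not given: they have to be found in the camera images.
- knob_grip (a point): centre of the grip bar (40 long in x, 14 thick in y, 26 tall) of the loose grey knob. The bar stands on a round skirt, diameter 46, 20 tall; the knob stands upright, 46 mm tall, 60 g. This point is on the knob's axis, 33 mm above its underside. z up; x points to the pointer end, where a small low nose (7 wide, z 20 to 30) runs out to 30 mm from the axis, past the skirt; the other end has none
- knob_socket (a point): closed upper end of the D-shaped hole in the knob's underside, on the axis, 17 mm below knob_grip; same axes. The hole is 15.4 mm in diameter with a flat 2.2 mm from the axis on the pointer's side (+x), 16 mm deep, open below. It goes onto the spindle only when knob x and spindle x point the same way within about 6 degrees
- spindle_tip (a point): centre of the top end of the upright brass spindle at the front of the gas ring. Spindle 14 mm in diameter with a flat 1.5 mm from the axis; x points the way the flat faces, z up. It stands 24 mm out of the gas ring's top; its upper 3 mm taper to 10 mm. Stiff to turn (0.5 N m). Fully home, the end of the knob's hole rests on this point and the knob's underside is 8 mm above the gas ring's top
- spindle (a joint): how far the spindle is pressed down, in m: 0 released, 0.006 fully in (stop). Spring: about 3 N before it starts to move, about 8 N fully in; it comes back up when let go
- knob: the loose knob; origin at the centre of its underside, axes as for knob_grip
- small_cup: small steel cup, 71 mm across, 42 mm tall, origin at the centre of its underside; to be left alone
- spice_jar: spice jar with a dark lid, 45 mm across, 105 mm tall, origin at the centre of its underside; to be left alone
- gas_ring: steel table-top gas ring, fixed to the table: box 240 (x) x 260 (y) mm, flat top 60 mm above the table, burner and pan support up to 88 mm; origin at the centre of its underside, z up, -x is its front; the spindle stands 85 mm in front of the origin
There are look-alikes about, which are no part of the job. What is meant by the knob is not blue or orange, and is the larger of those in its own colour.

How it is judged (in metres and radians):
On the way, in this order (a step that is already met when the one before it is completed fails the run):
1. the knob is held clear of the table (height (world z) of knob above 0.03 m and contact force between the fingers and knob above 1 N), for 0.2 s.
2. the knob is fully home on the spindle (distance between knob_socket and spindle_tip below 0.003 m and angle between the x axis of knob and the x axis of spindle_tip, either way round below 0.25 rad), for 0.2 s.
At the end, for the whole second after the job is handed in: The knob is on the spindle with the end of its hole within 3 mm of the spindle's tip, keyed (x axes within 0.25 rad), upright within 0.15 rad, the spindle pressed in by more than 4 of its 6 mm, and the fingers still bear on the knob with more than 2 N (all of step 2 and angle between knob's own z axis and vertical below 0.15 rad and value of joint spindle above 0.004 m and contact force between the fingers and knob above 2 N); the arm keeps its last pose, push and grip.
It fails at once if the small cup is shoved or knocked over (more than 3 cm) (distance of small_cup from where it was at the start of the episode above 0.03 m).
It fails at once if the spice jar is shoved or knocked over (more than 3 cm) (distance of spice_jar from where it was at the start of the episode above 0.03 m).
It also fails if it takes over 42 s, if anything falls off the work surface, if the arm or the gripper's body presses on something with over 40 N, if the wrist force passes 120 N, or if a joint passes its speed limit or range.

## Working session

There is one attempt and no reset: what is moved stays moved. The work goes in short steps, Python scripts to look and compute and a tool call to move; the robot and the scene stay as the last step left them, time stands still between calls to the robot, and variables do not carry over. Pictures are saved under pics/ and viewed, at most 10 in all, crops included, and the job is handed in when it is done.

Besides the shell and the picture viewer there is one more tool, called after "Request:" as name(argument=value, ...), one argument or row to a line, values as JSON. servo_tool: Moves the arm, as the interface text tells. Its arguments: {"type":"object","properties":{"deltas":{"type":"array"},"squeeze":{"type":"number"}},"required":["deltas"]}

```bash
mkdir -p pics; ls; python3 - <<'E'
from rig import telemetry, optics, ctrl
import cv2,numpy as np
s=telemetry.sense();print(s)
a=optics.capture("scene");b=optics.capture("top")
cv2.imwrite("pics/scene.png",a);cv2.imwrite("pics/top.png",b)
for n in("scene","top","wrist"):print(n,optics.camera_model(n))
E
```

```text
pics
{'time_s': 0.0, 'joints': array([ 9.90615109e-01,  3.13427618e-01,  1.49845365e+00, -4.36570047e-06,
        1.33101132e+00, -2.23397249e-01]), 'dq': array([ 1.16125333e-03,  1.92403610e-04, -1.93002062e-03, -8.42722648e-04,
        1.00331787e-03,  9.53540532e-05]), 'tau': array([ 1.58548746e-04, -4.12265396e+01, -2.59740740e+01, -1.56199385e-04,
        4.16933544e-03, -6.40763687e-06]), 'eef_pos': array([183.22385877, 491.7049894 , 230.74029659]), 'ee_rot': array([-2.52230316e-04,  1.77446758e-01,  9.84130187e-01, -5.99038582e-04]), 'force': array([ 0.00679894, -0.62165862,  0.13181318]), 'wrist_torque': array([-0.00428219, -0.0258091 ,  0.01083388]), 'grip_force': 0.0, 'grip_width': 1.0033481511841473}
scene {'vfov': 48.985006825691094, 'cx': 259.99323392432046, 'cy': 192.0830280280087, 'R': array([[ 0.77537526, -0.63130867, -0.01557452],
       [-0.44345882, -0.52676758, -0.72516218],
       [ 0.44959702,  0.56917947, -0.68840195]]), 't': array([-398.18751948,  271.11229474,  883.63948045])}
top {'vfov': 49.30127949651533, 'cx': 263.65323565844153, 'cy': 194.04320828924403, 'R': array([[ 0.00397857, -0.99987345, -0.01540277],
       [-0.99888775, -0.00325002, -0.04703925],
       [ 0.04698324,  0.01557278, -0.99877428]]), 't': array([ -32.11346364,  493.38676795, 1266.52457418])}
wrist {'vfov': 68.89175786266087, 'cx': 254.24592353705086, 'cy': 188.9402605111511, 'mount': array([[ 4.99320270e-04, -9.61800316e-01, -2.73751535e-01,
         6.95403889e+01],
       [ 9.99999863e-01,  5.23238647e-04, -1.43593501e-05,
         3.39741022e-02],
       [ 1.57048210e-04, -2.73751490e-01,  9.61800446e-01,
        -1.42090729e+02],
       [ 0.00000000e+00,  0.00000000e+00,  0.00000000e+00,
         1.00000000e+00]])}
```

View pics/scene.png

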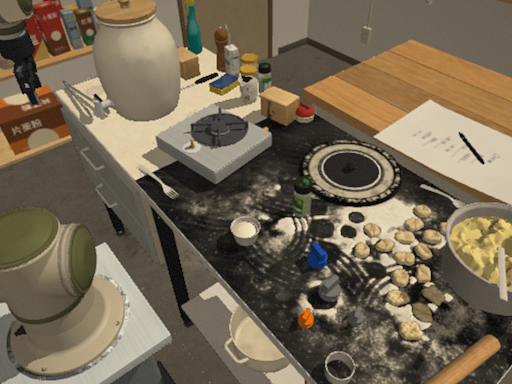

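View pics/top.png

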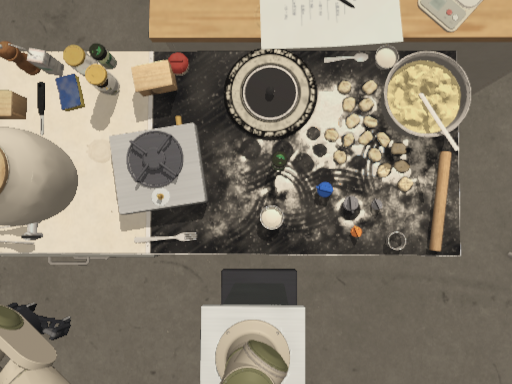

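The scene view shows the larger grey knob at about (329,290) and a smaller, flatter grey look-alike at (355,316). The spindle is at (192,146), the cup at (245,232) and the jar at (303,197). In the top view the knob is at (351,207), the spindle at (160,197), the cup at (271,218) and the jar at (280,157).

```bash
cat > h.py <<'E'
import numpy as np,cv2
from scipy.spatial.transform import Rotation as Ro
from rig import telemetry, optics, ctrl
def pose():
    s=telemetry.sense();q=s['ee_rot'];return np.array(s['eef_pos']),Ro.from_quat([q[1],q[2],q[3],q[0]]).as_matrix(),s
def cam(n):
    m=optics.camera_model(n);f=192/np.tan(np.radians(m['vfov']/2))
    if n=='wrist':
        p,R,_=pose();M=np.array(m['mount']);Rc=R@M[:3,:3];c=R@M[:3,3]+p;Rw=Rc.T;t=-Rw@c
    else: Rw=np.array(m['R']);t=np.array(m['t'])
    return Rw,t,f,m['cx'],m['cy']
def ray(C,u,v,z):
    Rw,t,f,cx,cy=C;c=-Rw.T@t;d=Rw.T@np.array([(u-cx)/f,(v-cy)/f,1]);return c+d*(z-c[2])/d[2]
def proj(C,X):
    Rw,t,f,cx,cy=C;x=Rw@np.array(X)+t;return x[:2]/x[2]*f+[cx,cy]
E
python3 - <<'E'
from h import *
C=cam('top')
for n,u,v,z in[('knob',351,207,33),('small',377,203,20),('spindle',160,197,84),('cup',271,218,42),('jar',280,157,105),('blue',325,189,33),('orange',356,232,20),('gr1',110,136,60),('gr2',198,123,60),('gr3',207,204,60),('gr4',119,214,60)]:print(n,ray(C,u,v,z).round())
p,R,s=pose();print(p,R.round(3))
E
```

```text
knob [ 455. -292.   33.]
small [ 467. -373.   20.]
spindle [481. 268.  84.]
cup [421. -53.  42.]
jar [595. -78. 105.]
blue [ 508. -215.   33.]
orange [ 380. -309.   20.]
gr1 [663. 427.  60.]
gr2 [702. 165.  60.]
gr3 [461. 135.  60.]
gr4 [431. 395.  60.]
[183.24016145 491.73730649 230.78422335] [[-0.937  0.349 -0.001]
 [ 0.349  0.937 -0.001]
 [ 0.    -0.001 -1.   ]]
```

Request:
servo_tool(
  deltas=[
    [[-0.223,-0.066,0.0125],[0,0,0],1],
    [[-0.223,-0.066,0.0125],[0,0,0],1],
    [[-0.223,-0.066,0.0125],[0,0,0],1],
    [[-0.223,-0.066,0.0125],[0,0,0],1],
    [[-0.223,-0.066,0.0125],[0,0,0],1],
    [[-0.223,-0.066,0.0125],[0,0,0],1],
    [[-0.223,-0.066,0.0125],[0,0,0],1],
    [[-0.223,-0.066,0.0125],[0,0,0],1],
  ],
)

```text
time_s: 0.9
eef_pos: [482.0, 266.9, 211.0]
ee_rot: [-0.0, 0.178, 0.984, -0.0]
force: [0.7, 0.7, -0.3]
grip_width: 1.002
grip_force: 0.0
```

Request:
servo_tool(
  deltas=[
    [[0,0,0],[0,0,0],1],
    [[0,0,0],[0,0,0],1],
    [[0,0,0],[0,0,0],1],
  ],
)

```text
time_s: 1.2
eef_pos: [480.0, 269.0, 211.2]
ee_rot: [-0.0, 0.177, 0.984, -0.0]
force: [-0.1, -0.1, 0.5]
grip_width: 0.999
grip_force: 0.0
```

```bash
python3 - <<'E'
from h import *
C=cam('wrist');im=optics.capture('wrist');cv2.imwrite('pics/w1.png',im);np.savez('w1.npz',R=C[0],t=C[1],k=C[2:])
p,R,s=pose();print(p,R.round(3),s['joints'].round(3))
u,v=proj(C,[481,268,84]).astype(int);print(u,v)
cv2.imwrite('pics/w1c.png',cv2.resize(im[max(0,v-70):v+70,max(0,u-90):u+90],None,fx=4,fy=4,interpolation=cv2.INTER_CUBIC))
E
```

```text
[479.95449352 269.19662516 211.3999123 ] [[-0.938  0.348 -0.   ]
 [ 0.348  0.938  0.   ]
 [ 0.     0.    -1.   ]] [ 0.298  0.384  1.451  0.     1.306 -0.917]
253 183
```

View pics/w1c.png

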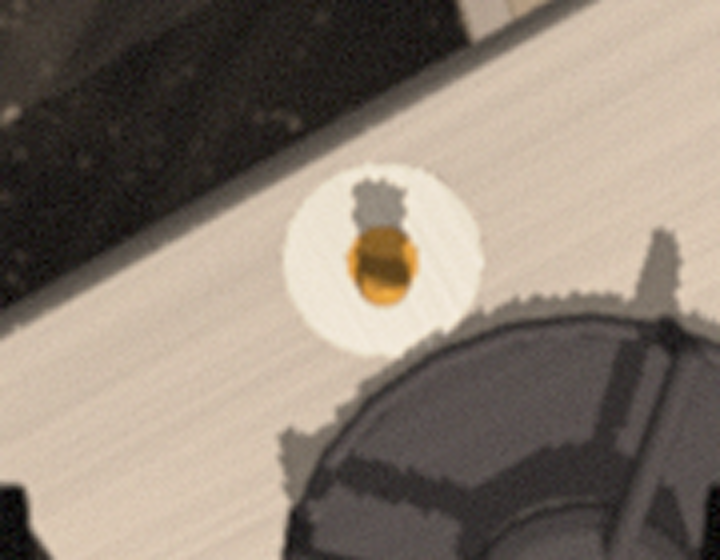

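The crop shows the brass spindle at about (380,265), which is near the predicted full-image pixel (253,183). A dark band crosses it, running slightly down to the right. The flat's direction isn't certain, so I'll take a closer look.

Request:
servo_tool(
  deltas=[
    [[-0.03,0,0.15],[0,0,0],1],
    [[-0.03,0,0.15],[0,0,0],1],
    [[-0.03,0,0.15],[0,0,0],1],
    [[0,0,0],[0,0,0],1],
    [[0,0,0],[0,0,0],1],
  ],
)

```text
time_s: 1.75
eef_pos: [497.4, 262.8, 122.3]
ee_rot: [0.0, 0.177, 0.984, 0.0]
force: [0.3, -0.3, -0.1]
grip_width: 0.999
grip_force: 0.0
```

```bash
python3 - <<'E'
from h import *
C=cam('wrist');im=optics.capture('wrist');np.savez('w2.npz',R=C[0],t=C[1],k=C[2:])
cv2.imwrite('pics/w2.png',im)
p,R,s=pose();print(p)
u,v=proj(C,[481,268,84]).astype(int);print(u,v, 'nadir',proj(C,[481,268,60]))
cv2.imwrite('pics/w2c.png',cv2.resize(im[v-32:v+32,u-40:u+40],None,fx=9,fy=9,interpolation=cv2.INTER_CUBIC))
E
```

```text
[497.82084393 262.87239434 123.01923187]
252 190 nadir [253.03958496 181.57519421]
```

View pics/w2c.png

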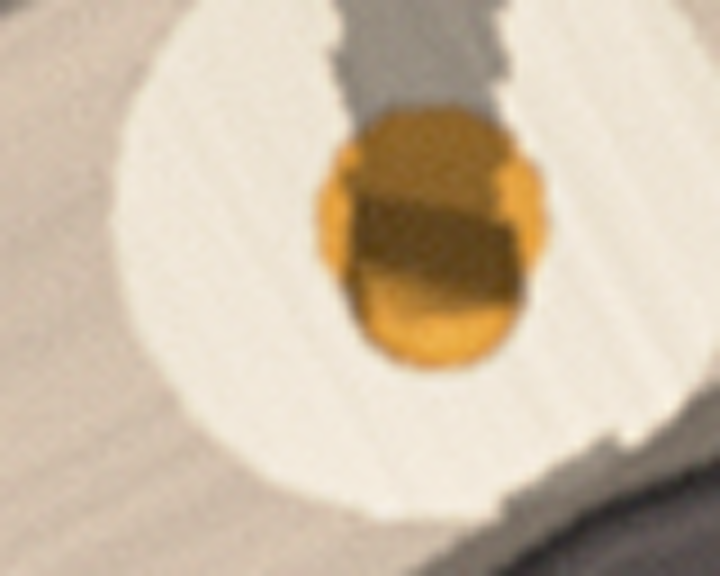

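The close view shows a round brass bush with a left edge at 318 and right edge at 548 (crop px). The dark flat face above it looks image-up and slightly right, its edges running (355,195)-(510,225) and (360,265)-(520,303). The rear rim is at y≈368.

```bash
python3 - <<'E'
from h import *
d=np.load('w2.npz');C=(d['R'],d['t'],*d['k'])
P=lambda x,y,z:ray(C,212+(x+.5)/9-.5,158+(y+.5)/9-.5,z)
print('axis tip',P(438,275,81),'axis base',P(433,213,63))
for a,b,z in[((355,195),(510,225),64),((360,265),(520,303),82)]:
    e=P(*b,z)-P(*a,z);n=np.array([-e[1],e[0]]);n*=np.sign(n[0])*-1
    print('flat yaw',np.degrees(np.arctan2(n[1],n[0])),np.linalg.norm(e),'mid',(P(*a,z)+P(*b,z))/2)
E
```

```text
axis tip [481.97882543 272.93973054  81.        ] axis base [481.73955212 272.98439873  63.        ]
flat yaw 148.36909698364678 12.975010741013172 mid [481.24620896 273.11220854  64.        ]
flat yaw 145.79201993133674 12.421635181954512 mid [482.42804812 272.92807154  82.        ]
```

Request:
servo_tool(
  deltas=[
    [[0,0,-0.225],[0,0,0],1],
    [[0,0,-0.225],[0,0,0],1],
    [[-0.064,-0.223,0],[0,0,0],1],
    [[-0.064,-0.223,0],[0,0,0],1],
    [[-0.064,-0.223,0],[0,0,0],1],
    [[-0.064,-0.223,0],[0,0,0],1],
    [[-0.064,-0.223,0],[0,0,0],1],
    [[-0.064,-0.223,0],[0,0,0],1],
  ],
)

```text
time_s: 2.6
eef_pos: [476.1, -16.9, 213.5]
ee_rot: [0.002, 0.177, 0.984, -0.0]
force: [0.1, -0.1, 1.1]
grip_width: 0.999
grip_force: 0.0
```

Request:
servo_tool(
  deltas=[
    [[-0.064,-0.223,0],[0,0,0],1],
    [[-0.064,-0.223,0],[0,0,0],1],
    [[-0.064,-0.223,0],[0,0,0],1],
    [[-0.064,-0.223,0],[0,0,0],1],
    [[-0.064,-0.223,0],[0,0,0],1],
    [[-0.064,-0.223,0],[0,0,0],1],
    [[0,0,0],[0,0,0],1],
    [[0,0,0],[0,0,0],1],
  ],
)

```text
time_s: 3.4
eef_pos: [454.8, -293.3, 212.7]
ee_rot: [0.001, 0.178, 0.984, -0.0]
force: [-0.1, 0.1, -0.3]
grip_width: 1.0
grip_force: 0.0
```

```bash
python3 - <<'E'
from h import *
C=cam('wrist');im=optics.capture('wrist');np.savez('w3.npz',R=C[0],t=C[1],k=C[2:])
cv2.imwrite('pics/w3.png',im)
p,R,s=pose();print(p,s['joints'])
u,v=proj(C,[455,-292,33]).astype(int);print(u,v)
u0,v0=u-66,v-50;print(u0,v0)
cv2.imwrite('pics/w3c.png',cv2.resize(im[v0:v0+100,u0:u0+132],None,fx=6,fy=6,interpolation=cv2.INTER_CUBIC))
E
```

```text
[ 454.97035761 -292.42791609  212.58563472] [-7.88112108e-01  3.61378264e-01  1.48036691e+00  2.79544425e-04
  1.29813427e+00 -2.00259356e+00]
255 170
189 120
```

View pics/w3c.png

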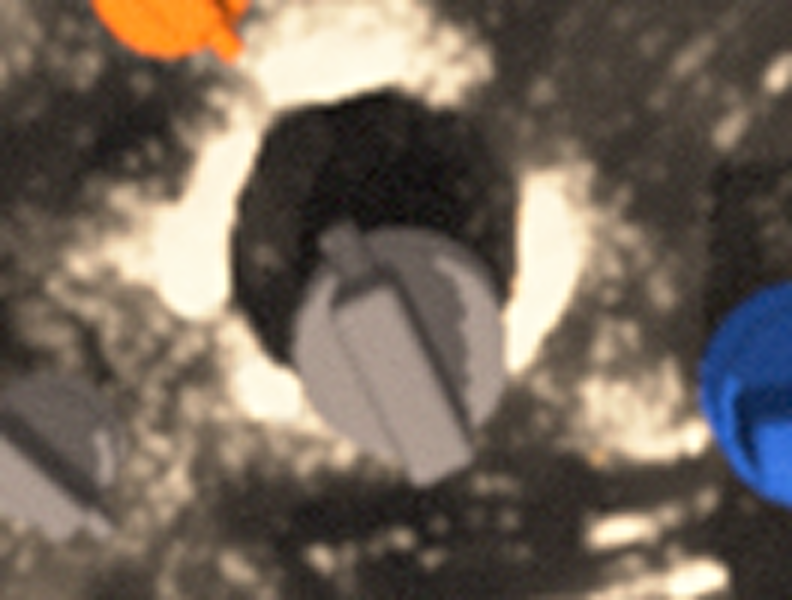

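The crop shows the grey knob at about (400,360). Its bar's top corners are near (335,318), (388,287), (472,455) and (425,487), and the pointer nose is at (345,240), pointing up-left.

```bash
python3 - <<'E'
from h import *
d=np.load('w3.npz');C=(d['R'],d['t'],*d['k'])
P=lambda x,y,z:ray(C,189+(x+.5)/6-.5,120+(y+.5)/6-.5,z)
q=[P(*c,46) for c in[(335,318),(388,287),(472,455),(425,487)]]
c=sum(q)/4;x=(q[0]+q[1]-q[2]-q[3])/2
print('centre',c,'yaw',np.degrees(np.arctan2(x[1],x[0])),'len',np.linalg.norm(x),np.linalg.norm(q[0]-q[1]),np.linalg.norm(q[3]-q[2]))
n=P(345,240,28)-c;print('nose yaw',np.degrees(np.arctan2(n[1],n[0])),np.linalg.norm(n[:2]))
print('skirt c',P(400,347,18))
p,R,s=pose();print(p,'tool yaw',np.degrees(np.arctan2(R[1,0],R[0,0])));print(R.T@(c-p))
E
```

```text
centre [ 467.80820735 -295.88946224   46.        ] yaw -173.87859308601546 len 37.10851925156133 11.603866010188705 11.10384044652701
nose yaw -175.365788915404 27.893924513082606
skirt c [ 466.31796198 -296.38141771   18.        ]
[ 454.97035761 -292.42791609  212.58563472] tool yaw 159.58038433889547
[-12.96086468   1.31370176 166.60689228]
```

Request:
servo_tool(
  deltas=[
    [[-0.064,0.004,0.1],[0,0,0],0.45],
    [[0,0,0.15],[0,0,-0.0725],0.45],
    [[0,0,0.15],[0,0,-0.0725],0.45],
    [[0,0,0.15],[0,0,-0.0725],0.45],
    [[0,0,0.1],[0,0,-0.0725],0.45],
    [[0,0,0],[0,0,0],0.45],
    [[0,0,0],[0,0,0],0.45],
    [[0,0,0],[0,0,0],0.45],
  ],
)

```text
time_s: 4.25
eef_pos: [467.8, -296.8, 83.2]
ee_rot: [0.001, -0.049, 0.999, -0.001]
force: [-0.4, -0.3, 0.4]
grip_width: 0.45
grip_force: 0.0
```

```bash
python3 - <<'E'
from h import *
C=cam('wrist');im=optics.capture('wrist');np.savez('w4.npz',R=C[0],t=C[1],k=C[2:])
cv2.imwrite('pics/w4.png',im)
p,R,s=pose();print(p,'tool yaw',np.degrees(np.arctan2(R[1,0],R[0,0])),s['grip_width'],R[:,2])
E
```

```text
[ 467.69868045 -296.90758137   82.96399245] tool yaw -174.40395610214935 0.4467955861099396 [ 0.00199759 -0.00194022 -0.99999612]
```

View pics/w4.png

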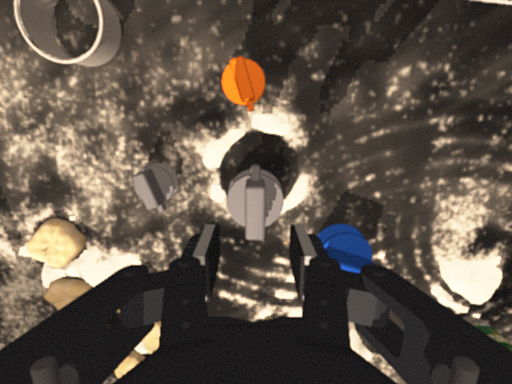

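The view shows the bar upright in the image at about (255,210), centred between the fingers, with the nose up. It is aligned, so I'll descend and grip.

Request:
servo_tool(
  deltas=[
    [[0,0,0.12],[0,0,0],0.45],
    [[0,0,0.12],[0,0,0],0.45],
    [[0,0,0.06],[0,0,0],0.45],
    [[0,0,0],[0,0,0],0.45],
    [[0,0,0],[0,0,0],0],
    [[0,0,0],[0,0,0],0],
    [[0,0,0],[0,0,0],0],
    [[0,0,0],[0,0,0],0],
  ],
  squeeze=50,
)

```text
time_s: 5.1
eef_pos: [467.6, -297.4, 22.7]
ee_rot: [0.001, -0.049, 0.999, -0.001]
force: [-0.5, -0.2, 6.5]
grip_width: 0.15
grip_force: 49.7
```

Request:
servo_tool(
  deltas=[
    [[0,0,0],[0,0,0],0],
    [[0,0,0],[0,0,0],0],
  ],
)

```text
time_s: 5.3
eef_pos: [467.6, -297.4, 22.7]
ee_rot: [0.001, -0.049, 0.999, -0.001]
force: [-0.6, -0.1, 6.6]
grip_width: 0.152
grip_force: 49.7
```

Request:
servo_tool(
  deltas=[
    [[0,0,-0.05],[0,0,0],0],
    [[0,0,-0.15],[0,0,0],0],
    [[0,0,-0.2],[0,0,0],0],
    [[0,0,-0.2],[0,0,0],0],
    [[0,0,-0.2],[0,0,0],0],
    [[0,0,-0.1],[0,0,0],0],
    [[0,0,0],[0,0,0],0],
    [[0,0,0],[0,0,0],0],
  ],
)

```text
time_s: 6.1
eef_pos: [466.7, -296.5, 201.1]
ee_rot: [-0.0, -0.049, 0.999, 0.0]
force: [0.5, -0.5, -1.4]
grip_width: 0.154
grip_force: 48.8
```

```bash
python3 - <<'E'
from h import *
C=cam('wrist');im=optics.capture('wrist')
p,R,s=pose();print(p,s['joints'].round(2))
u0,v0=190,120;cv2.imwrite('pics/w5.png',im)
for X in [(0,0,23),(30,0,-5),(23,0,3)]:print(X,proj(C,p+R@np.array(X,float)).round(1))
cv2.imwrite('pics/w5c.png',cv2.resize(im[150:280,170:340],None,fx=4.5,fy=4.5,interpolation=cv2.INTER_CUBIC))
E
```

```text
[ 466.49845409 -296.34455052  200.2651215 ] [-0.78  0.4   1.46 -0.    1.29 -2.45]
(0, 0, 23) [254.4 222.3]
(30, 0, -5) [254.4 189.1]
(23, 0, 3) [254.4 197.4]
```

View pics/w5c.png

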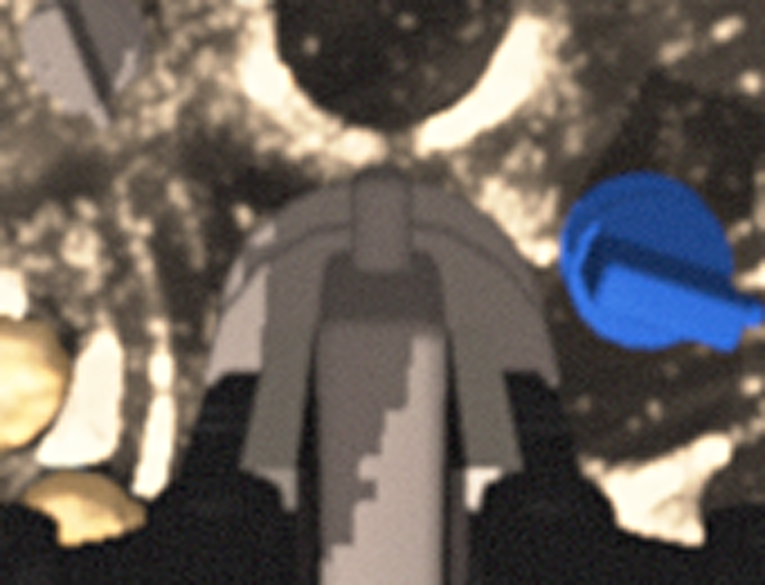

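The knob hangs straight in the fingers: bar centre column is about 383 (crop), nose at about (383,175) and the bar's front top edge at y≈322. I'll check its offset in the hand and work out the transfer.

```bash
python3 - <<'E'
from h import *
C=cam('wrist');p,R,s=pose()
for X in [(20,0,-23),(20,0,-21),(30,0,-7),(30,0,3),(30,0,-5)]:print(X,(proj(C,p+R@np.array(X,float))-[170,150])*4.5)
for dx in(-1,1):print(dx,(proj(C,p+R@np.array((20+dx,0,-23.)))-[170,150])*4.5)
print(p,R.T@(np.array([482.3,272.6,p[2]])-p),np.degrees(np.arctan2(R[1,0],R[0,0])))
E
```

```text
(20, 0, -23) [377.79865727 322.95101189]
(20, 0, -21) [377.82647986 315.46320081]
(30, 0, -7) [378.02361863 184.39990066]
(30, 0, 3) [378.12951509 160.89039683]
(30, 0, -5) [378.04594024 179.44440083]
-1 [377.79653573 332.07510078]
1 [377.80078789 313.78785835]
[ 466.49845409 -296.34455052  200.2651215 ] [-71.77396414 564.61977724   0.77178222] -174.34635917736577
```

Request:
servo_tool(
  deltas=[
    [[-0.0298,0.235,0],[0,0,0],0],
    [[-0.0298,0.235,0],[0,0,0],0],
    [[-0.0298,0.235,0],[0,0,0],0],
    [[-0.0298,0.235,0],[0,0,0],0],
    [[-0.0298,0.235,0],[0,0,0],0],
    [[-0.0298,0.235,0],[0,0,0],0],
    [[-0.0298,0.235,0],[0,0,0],0],
    [[-0.0298,0.235,0],[0,0,0],0],
  ],
)

```text
time_s: 6.95
eef_pos: [476.4, 84.0, 200.1]
ee_rot: [-0.001, -0.049, 0.999, 0.0]
force: [-0.2, -1.0, -0.0]
grip_width: 0.15
grip_force: 49.0
```

Request:
servo_tool(
  deltas=[
    [[-0.0298,0.235,0],[0,0,0],0],
    [[-0.0298,0.235,0],[0,0,0],0],
    [[-0.0298,0.235,0],[0,0,0],0],
    [[-0.0298,0.235,0],[0,0,0],0],
    [[0,0,0],[0,0,0.0848],0],
    [[0,0,0],[0,0,0.0848],0],
    [[0,0,0],[0,0,0.0848],0],
    [[0,0,0],[0,0,0.0848],0],
  ],
)

```text
time_s: 7.75
eef_pos: [481.9, 271.4, 199.6]
ee_rot: [-0.001, 0.218, 0.976, -0.001]
force: [-0.2, -0.2, 0.1]
grip_width: 0.153
grip_force: 49.0
```

Request:
servo_tool(
  deltas=[
    [[0,0,0.1],[0,0,0.0848],0],
    [[0,0,0.15],[0,0,0],0],
    [[0,0,0],[0,0,0],0],
    [[0,0,0],[0,0,0],0],
    [[0,0,0],[0,0,0],0],
  ],
)

```text
time_s: 8.25
eef_pos: [483.0, 271.7, 152.4]
ee_rot: [0.001, 0.28, 0.96, 0.0]
force: [-0.4, -0.0, -0.8]
grip_width: 0.156
grip_force: 49.0
```

```bash
python3 - <<'E'
from h import *
C=cam('wrist');im=optics.capture('wrist');cv2.imwrite('pics/w6.png',im)
p,R,s=pose();print(p,np.degrees(np.arctan2(R[1,0],R[0,0])),R.T@(np.array([482.1,272.1,60+24+7])-p),s['force'],s['joints'].round(2),R[:,2])
a=optics.capture('scene');cv2.imwrite('pics/s6c.png',cv2.resize(a[100:190,130:250],None,fx=6,fy=6,interpolation=cv2.INTER_CUBIC))
E
```

```text
[483.04685657 271.70287125 152.47743919] 147.5106123991166 [ 1.08677473 -0.2606831  61.47585496] [-0.33293506  0.11774131 -0.22493041] [ 0.3   0.45  1.52 -0.    1.17 -0.7 ] [ 1.78689793e-03  5.41012191e-04 -9.99998257e-01]
```

View pics/s6c.png

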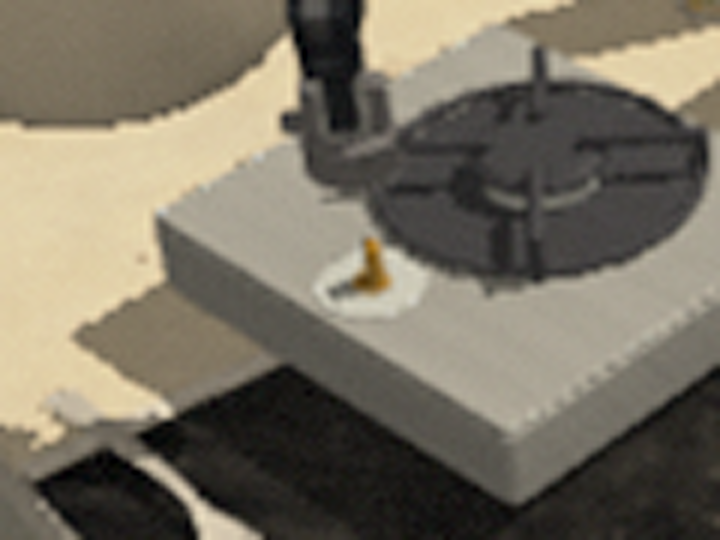

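The scene crop shows the held knob (skirt about x 300–400, bottom y≈188) above and left of the spindle (tip about (373,242), base about (372,285)). I'll check this against the projection.

```bash
python3 - <<'E'
from h import *
C=cam('scene')
f=lambda X:((proj(C,X)-[130,100])*6+2.5).round(1)
print('tip',f([482.1,272.1,84]),'base',f([482.1,272.1,62]),'knob bottom c',f([483,271.7,129.5]),'skirt top',f([483,271.7,149.5]))
for yaw in(57.5,-122.5,147.5,-32.5):
  pass
print([f([483+23*np.cos(a),271.7+23*np.sin(a),129.5]) for a in np.radians([-39,141,-129])])
d=np.load('w2.npz');W=(d['R'],d['t'],*d['k'])
for z in(62,84):print(z,(proj(W,[482.1,272.1,z])-[212,158])*9)
E
```

```text
tip [365.5 244.7] base [371.4 281.9] knob bottom c [354.8 164.5] skirt top [349.1 128. ]
[array([404.6, 163.8]), array([305.1, 165.2]), array([348.8, 193.7])]
62 [420.24161752 213.56292659]
84 [424.79843586 287.16065913]
```

Request:
servo_tool(
  deltas=[
    [[0.006,-0.001,0.1],[0,0,0],0],
    [[0,0,0.1],[0,0,0],0],
    [[0,0,0.02],[0,0,0],0],
    [[0,0,0.01],[0,0,0],0],
    [[0,0,0.01],[0,0,0],0],
    [[0,0,0],[0,0,0],0],
    [[0,0,0],[0,0,0],0],
  ],
  squeeze=80,
)

```text
time_s: 9.05
eef_pos: [481.7, 272.1, 103.9]
ee_rot: [0.0, 0.28, 0.96, 0.0]
force: [0.0, -0.6, -0.8]
grip_width: 0.144
grip_force: 82.3
```

Request:
servo_tool(
  deltas=[
    [[0,0,0.01],[0,0,0],0],
    [[0,0,0.01],[0,0,0],0],
    [[0,0,0],[0,0,0],0],
  ],
)

```text
time_s: 9.35
eef_pos: [481.8, 272.1, 99.3]
ee_rot: [0.0, 0.28, 0.96, 0.0]
force: [2.4, 2.3, -1.7]
grip_width: 0.144
grip_force: 82.6
```

Request:
servo_tool(
  deltas=[
    [[0,0,0.01],[0,0,0],0],
    [[0,0,0.01],[0,0,0],0],
    [[0,0,0.01],[0,0,0],0],
    [[0,0,0],[0,0,0],0],
  ],
)

```text
time_s: 9.75
eef_pos: [481.7, 272.1, 93.2]
ee_rot: [0.0, 0.28, 0.96, 0.0]
force: [4.9, 1.2, -2.1]
grip_width: 0.144
grip_force: 82.5
```

Request:
servo_tool(
  deltas=[
    [[0,0,0.0075],[0,0,0],0],
    [[0,0,0],[0,0,0],0],
    [[0,0,0],[0,0,0],0],
    [[0,0,0],[0,0,0],0],
  ],
)

```text
time_s: 10.15
eef_pos: [481.7, 272.1, 91.8]
ee_rot: [0.0, 0.28, 0.96, 0.0]
force: [4.8, 2.2, -0.9]
grip_width: 0.145
grip_force: 82.7
```

Request:
servo_tool(
  deltas=[
    [[0,0,0.005],[0,0,0],0],
    [[0,0,0],[0,0,0],0],
    [[0,0,0],[0,0,0],0],
    [[0,0,0],[0,0,0],0],
  ],
)

```text
time_s: 10.55
eef_pos: [481.8, 272.1, 90.9]
ee_rot: [0.0, 0.28, 0.96, 0.0]
force: [3.8, 2.6, 0.5]
grip_width: 0.146
grip_force: 82.8
```

Request:
servo_tool(
  deltas=[
    [[0,0,0.0075],[0,0,0],0],
    [[0,0,0.0075],[0,0,0],0],
    [[0,0,0],[0,0,0],0],
    [[0,0,0],[0,0,0],0],
  ],
)

```text
time_s: 10.95
eef_pos: [481.8, 272.1, 88.1]
ee_rot: [0.0, 0.28, 0.96, 0.0]
force: [4.5, 1.6, 4.5]
grip_width: 0.143
grip_force: 83.2
```

Request:
servo_tool(
  deltas=[
    [[0,0,0.0075],[0,0,0],0],
    [[0,0,0.005],[0,0,0],0],
    [[0,0,0],[0,0,0],0],
    [[0,0,0],[0,0,0],0],
  ],
)

```text
time_s: 11.35
eef_pos: [481.8, 272.1, 85.7]
ee_rot: [0.001, 0.28, 0.96, 0.0]
force: [4.4, 1.1, 6.4]
grip_width: 0.144
grip_force: 83.4
```

Request:
servo_tool(
  deltas=[
    [[0,0,0.005],[0,0,0],0],
    [[0,0,0.005],[0,0,0],0],
    [[0,0,0],[0,0,0],0],
    [[0,0,0],[0,0,0],0],
    [[0,0,0],[0,0,0],0],
  ],
)

```text
time_s: 11.85
eef_pos: [481.9, 272.2, 84.9]
ee_rot: [0.001, 0.28, 0.96, 0.0]
force: [0.4, 0.2, 16.9]
grip_width: 0.146
grip_force: 85.4
```

```bash
python3 - <<'E'
from h import *
a=optics.capture('scene');cv2.imwrite('pics/s7c.png',cv2.resize(a[100:190,130:250],None,fx=6,fy=6,interpolation=cv2.INTER_CUBIC))
p,R,s=pose();print(p,s['force'],s['grip_force'],np.degrees(np.arctan2(R[1,0],R[0,0])))
E
```

```text
[481.9084019  272.15891506  84.90550359] [ 0.59292249 -0.17284556 17.48072902] 85.36670565605164 147.50702596243914
```

View pics/s7c.png

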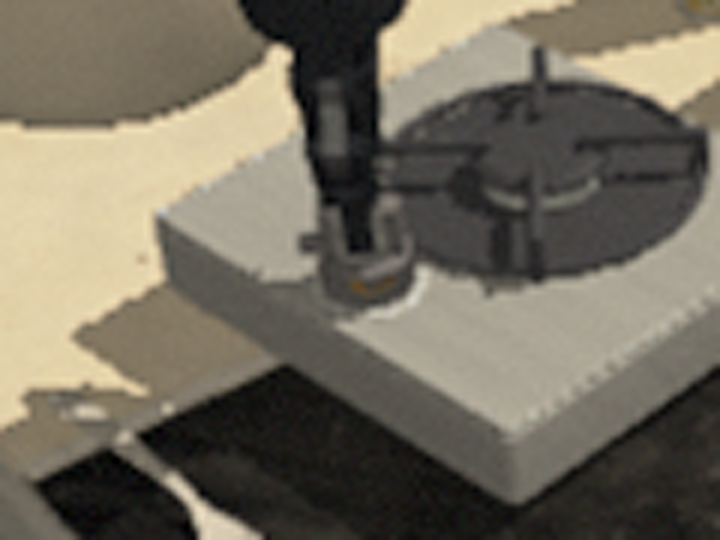

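The knob sits on the spindle at about (365,280), close to the ring's top. The 17 N reading is well above the 8 N spring, and z=84.9 matches the computed stop, so I'll hand in.

```bash
python3 -c "
from rig import ctrl
print(ctrl.finish_job())"
```

```text
the job is handed in; nothing more can be done
None
```

I handed the job in with the knob keyed on the spindle, pressed against its stop at about 17 N and still gripped at about 85 N. It took about 12 s of the 42 s allowed; the hand-in returned no verdict.

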